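# Fetch the low tin from behind the tall goods

### The arm

A 6-joint arm with a two-finger parallel gripper is mounted at the origin on the work surface. World frame = base frame: x ahead of the robot, y to its left, z up, the work surface at z = 0. Lengths are in m, angles in rad, forces in N, time in s.
With the tool pointing down it reaches from about 0.425 to 0.95 m from the base axis. Payload 3.5 kg.
Tool frame: the origin (TCP) lies between the finger pads; the fingertips stand 11 mm ahead of it and the grasp point (between the pads) lies 8 mm behind it; z points along the fingers, x is the direction in which the jaws open and shut, and the axes are right-handed (so a half turn about z gives the same grasp; the last joint's range is limited). The gripper opens to 85 mm and grips with 20 to 120 N. Pads are 22 mm wide; open, the fingers measure 114 mm over their backs; the gripper's body (76 mm by 85 mm) begins 54 mm behind the grasp point. The pads swing forward as they close: fully open they stand 13 mm farther back than shut.
Start: joints at [1.039, 0.286, 1.577, -0, 1.279, -0.15], TCP at [0.251, 0.626, 0.242] pointing down, gripper open.
Joint ranges: [-2.77, 2.77], [-0.9, 2.22], [0.21, 2.48], [-1.53, 4.67], [0.24, 2.81], [-2.84, 2.84]. Speed limits (rad/s): [2.79, 2.79, 3.14, 3.14, 3.14, 3.14].

### API

Orientations are given as [roll, pitch, yaw] about the fixed x, y, z axes, in that order (R = Rz(yaw) Ry(pitch) Rx(roll)).
In Python, from workcell import readout, cams, env gives the robot as it stands.
- The arm moves only by the tool move_arm, never from a script. Its argument "steps" is a list of rows, each a list of 7 numbers: the shift along the tool's x, y, z in mm, then the turn, a rotation vector about the tool's x, y, z in degrees, then the finger opening in mm, from 0 to 85.4. In form: [[tx, ty, tz, ax, ay, az, claw], ...]. A call has 1 to 8 rows; each row is the pose to reach, as a shift and turn from the pose measured when the call began, along the tool's axes at that moment; what a row does not reach only later rows make up. A row lasts 1/8 s, in which the tool goes at most 62.5 mm and 10.7 degrees, less where a joint would pass 70% of its speed; a pose out of reach is approached as far as the arm can. A call with a gripper value outside its range is refused whole. The fingers move at their own pace and stop on an object; the grip force is fixed at half the most. Time passes only in rows, so rows that repeat a pose let the fingers close. It gives the time, the measured TCP pose, the force and the opening at its end, in the units of the state.
- readout.read_state(): the state, without advancing time (a new reading comes with each control period).
- cams.get_image(name): name is "side" or "top" or "wrist"; returns the picture (384x512x3 uint8, red, green, blue); there is no depth.
- cams.camera_model(name): a dict with "K" (3x3 intrinsics, pixels), "R" (3x3) and "t" (3): a world point X has camera coordinates R X + t. Camera axes: x right, y down, z forward; pixel columns grow to the right and rows downward; lengths in m; the calibration is good to about 2 mm. The wrist camera is an equidistant fisheye: a pixel r from the principal point sees the ray r / f radians off the axis. A picture is of the moment at which its call begins: read the wrist's pose just before it. camera_model takes no time and is no camera call; for the wrist camera it gives the pose at the moment of the call.
- env.sign_off(): hands the job in, once; it reports no verdict.
The state is a dict: "time": time; "joint_pos": joint angles; "joint_velocities": joint speeds; "tau": joint torques, N m; "tool_pos": TCP position; "ee_rot": TCP orientation; "force": force on the tool from outside, world axes, zero at the start; "moment": the same for the moment, N m; "grip_width": opening from 0.0 (shut) to 1.0 (fully open).
Only numpy, scipy, OpenCV 4.12 (cv2) and the standard library are available. Lean on these libraries where they do the work, as an engineer would, in place of code of your own. Each camera call takes 0.05 s, during which the arm holds its last target. There are 200 camera calls.

### The job

A customer wants the low round tin from the wooden display tray, but the canister, the carton and the jar crowd round it. First stand all three of them clear on the black counter mat, then set the tin flat in the grey customer tray, and only after that put the canister, the carton and the jar each back upright on the very spot where it stood at the start, the carton square with the display tray as it was. Knock nothing over and leave the cup, the calculator and the bell where they are.

Things in the scene. Friction and masses are not known exactly. Their poses are not given: they have to be found in the camera images.
- display: Fixed display tray of brown wood on the counter, 190 x 220 mm outside (its x, y), 16 mm high, walls 6 mm thick, floor 6 mm thick. Origin: centre of its underside; z up. At the start it holds the tin, the canister, the carton and the jar: the tin at the far side (32 mm along +x of the tray from its middle), one tall thing to its left, one to its right (62 mm to +y and to -y of the tin) and one in front of it (62 mm to -x), each within a few mm; which stands where changes.
- mat: Fixed black rubber counter mat, 300 x 130 mm (its x, y), 4 mm thick, flat, empty at the start: the side area. It lies to the left or to the right of the display tray. Origin: centre of its underside; z up.
- paytray: Fixed grey plastic customer tray, 180 x 150 mm outside (its x, y), 14 mm high, walls and floor 5 mm thick, empty at the start, on the other side of the display tray from the mat. Origin: centre of its underside; z up.
- tin: Low round aluminium tin, plain bright top, 52 mm diameter, 30 mm high, loose, about 90 g. Origin: centre of its underside; z up its axis.
- canister: Tall round steel canister, 58 mm diameter, 100 mm high, straight sides, flat top with a darker disc, loose, about 180 g. Origin: centre of its underside; z up its axis.
- carton: Upright rigid cardboard carton with a pale band, 50 x 60 mm (its x, y), 105 mm high, loose, about 150 g. Origin: centre of its underside; z up. At the start its x axis lies along the display tray's x axis (within 0.05 rad).
- jar: Amber glass jar with a white screw cap, 56 mm diameter with straight sides from the foot to 68 mm height, cap 48 mm diameter from 76 to 92 mm height, loose, about 220 g. Origin: centre of its underside; z up its axis.
- cup: Bystander: pale open paper cup, rim diameter 72 mm, 85 mm high, loose, beyond the display tray. Origin: centre of its underside.
- calculator: Bystander: black pocket calculator lying flat, 130 x 80 x 18 mm, loose, beyond the display tray. Origin: centre of its underside.
- bell: Bystander: steel counter bell on a black foot, 72 mm diameter, 49 mm high, loose, beyond what lies to the left of the display tray. Origin: centre of its underside.
Things that resemble listed ones, but are neither listed nor needed, are in the scene too. What is shaped like the canister but green or yellow is not meant.

How it is judged:
On the way, in this order (a step that is already met when the one before it is completed fails the run):
1. canister, carton and jar all stand released on the mat, the tin still in the display tray (x of canister in the frame of mat between -0.15 and 0.15 m and y of canister in the frame of mat between -0.065 and 0.065 m and z of canister in the frame of mat between 0 and 0.009 m and angle between each of canister, carton, jar's own z axis and vertical below 0.1 rad and linear speed of each of canister, carton, jar below 0.03 m/s and contact force between the fingers and canister below 0.2 N and x of carton in the frame of mat between -0.15 and 0.15 m and y of carton in the frame of mat between -0.065 and 0.065 m and z of carton in the frame of mat between 0 and 0.009 m and contact force between the fingers and carton below 0.2 N and x of jar in the frame of mat between -0.15 and 0.15 m and y of jar in the frame of mat between -0.065 and 0.065 m and z of jar in the frame of mat between 0 and 0.009 m and contact force between the fingers and jar below 0.2 N and horizontal distance between tin and display below 0.12 m), for 0.2 s.
2. the tin lies released in the customer tray while the other three still stand on the mat (x of canister in the frame of mat between -0.15 and 0.15 m and y of canister in the frame of mat between -0.065 and 0.065 m and z of canister in the frame of mat between 0 and 0.009 m and angle between each of canister, carton, jar, tin's own z axis and vertical below 0.1 rad and linear speed of each of canister, carton, jar, tin below 0.03 m/s and contact force between the fingers and canister below 0.2 N and x of carton in the frame of mat between -0.15 and 0.15 m and y of carton in the frame of mat between -0.065 and 0.065 m and z of carton in the frame of mat between 0 and 0.009 m and contact force between the fingers and carton below 0.2 N and x of jar in the frame of mat between -0.15 and 0.15 m and y of jar in the frame of mat between -0.065 and 0.065 m and z of jar in the frame of mat between 0 and 0.009 m and contact force between the fingers and jar below 0.2 N and horizontal distance between tin and paytray below 0.08 m and z of tin in the frame of paytray between 0.001 and 0.01 m and contact force between the fingers and tin below 0.2 N), for 0.2 s.
At the end, for the whole second after the job is handed in: The tin lies flat (within 0.1 rad) on the floor of the customer tray; canister, carton and jar stand upright (within 0.1 rad) in the display tray, each within 15 mm of where it stood at the start, the carton square with the display tray within 0.25 rad; all released and at rest (horizontal distance between tin and paytray below 0.08 m and z of tin in the frame of paytray between 0.001 and 0.01 m and angle between each of tin, canister, carton, jar's own z axis and vertical below 0.1 rad and linear speed of each of tin, canister, carton, jar, cup, calculator, bell below 0.03 m/s and contact force between the fingers and tin below 0.2 N and distance of each of canister, carton, jar from where it was at the start of the episode below 0.015 m and contact force between the fingers and canister below 0.2 N and contact force between the fingers and carton below 0.2 N and contact force between the fingers and jar below 0.2 N and angle between the x axis of carton and the x axis of display, either way round below 0.25 rad); the robot touches nothing.
It fails at once if the canister, carton, jar or tin is knocked over (tilted more than 0.6 rad) (angle between any of canister, carton, jar, tin's own z axis and vertical above 0.6 rad).
It fails at once if the cup, calculator or bell is shifted by more than 25 mm or tipped (distance of any of cup, calculator, bell from where it was at the start of the episode above 0.025 m or angle between any of cup, calculator, bell's own z axis and vertical above 0.4 rad).
It also fails if it takes over 136 s, if anything falls off the work surface, if the arm or the gripper's body presses on something with over 40 N, if the wrist force passes 120 N, or if a joint passes its speed limit or range.

## Working session

There is one attempt and no reset: what is moved stays moved. The work goes in short steps, Python scripts to look and compute and a tool call to move; the robot and the scene stay as the last step left them, time stands still between calls to the robot, and variables do not carry over. Pictures are saved under pics/ and viewed, about 12 in all and at most 16, crops included, and the job is handed in when it is done.

Besides the shell and the picture viewer there is one more tool, called after "Emit:" as name(argument=value, ...) on one line, values as JSON. move_arm: Moves the arm, as the interface text tells. Its arguments: {"type":"object","properties":{"steps":{"type":"array","items":{"type":"array","items":{"type":"number"}}}},"required":["steps"]}

```bash
ls; mkdir -p pics; python3 - <<'E'
from workcell import readout, cams, env
import cv2
for n in ("top","side"):
    im=cams.get_image(n); cv2.imwrite(f"pics/{n}0.png",im[:,:,::-1])
    m=cams.camera_model(n); print(n,m)
print(cams.camera_model("wrist")); print(readout.read_state())
a=cv2.imread("pics/top0.png")
E
```

```text
pics
top {'K': array([[388.77810919,   0.        , 251.93951796],
       [  0.        , 388.77810919, 188.67035804],
       [  0.        ,   0.        ,   1.        ]]), 'R': array([[-0.00617156, -0.99992294,  0.01077193],
       [-0.99130115,  0.00470141, -0.13152922],
       [ 0.13146844, -0.01148997, -0.99125377]]), 't': array([-0.00179995,  0.59436891,  1.00964989])}
side {'K': array([[363.58997606,   0.        , 250.8563575 ],
       [  0.        , 363.58997606, 192.07127025],
       [  0.        ,   0.        ,   1.        ]]), 'R': array([[-0.99558979, -0.09377255, -0.00277172],
       [-0.04759589,  0.53034802, -0.84644292],
       [ 0.08084309, -0.842578  , -0.53247226]]), 't': array([0.59143435, 0.07574979, 0.84876682])}
{'K': array([[297.31863964,   0.        , 254.97806092],
       [  0.        , 297.31863964, 192.89676854],
       [  0.        ,   0.        ,   1.        ]]), 'R': array([[ 0.37311571,  0.92778006, -0.00297022],
       [ 0.87748538, -0.35184581,  0.32592014],
       [ 0.30133714, -0.12421225, -0.94539264]]), 't': array([-0.6722707 , -0.04199568,  0.38279876])}
{'time': 0.1, 'joint_pos': array([ 1.03899396e+00,  2.87114681e-01,  1.57804122e+00,  2.50547649e-05,
        1.27855425e+00, -1.49973768e-01]), 'joint_velocities': array([-0.00083977, -0.00074554, -0.00321928, -0.00026037,  0.00017225,
       -0.001329  ]), 'tau': array([ 5.51605626e-04, -4.07291722e+01, -2.93701154e+01, -1.58221560e-04,
        3.39914419e-03,  7.49739204e-07]), 'tool_pos': array([0.25117926, 0.62591893, 0.24105463]), 'ee_rot': array([-3.14125257e+00,  2.09014655e-03,  1.18896084e+00]), 'force': array([ 0.43445743,  0.10672786, -0.02213982]), 'moment': array([-0.01537718,  0.01567858, -0.02151582]), 'grip_width': 0.9982674398418154}
```

View pics/top0.png

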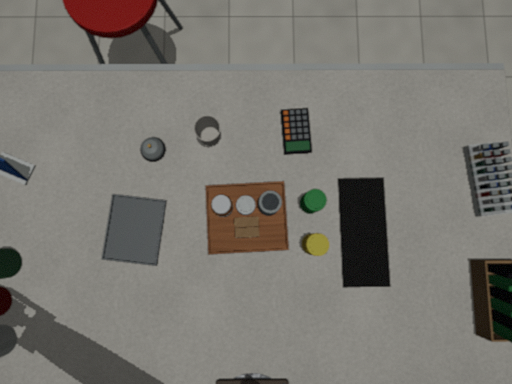

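View pics/side0.png

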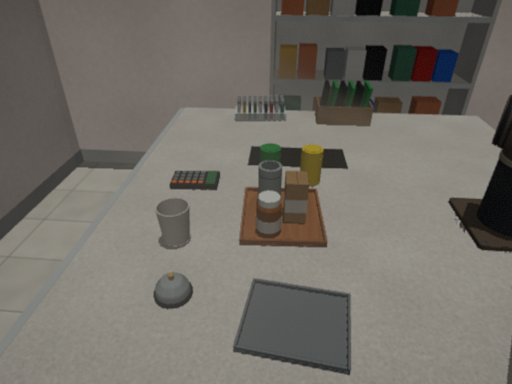

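Top view: tray centred at about (247,217). It holds the jar with white cap (221,204), the tin (246,205), the canister with dark disc (270,202) and the carton (246,228). The mat is at (364,232) and the paytray at (135,229). Decoys: green cylinder (314,201), yellow cylinder (317,244). Paytray and bell are on the left.

```bash
cat > h.py <<'E'
import numpy as np, cv2
from workcell import readout, cams, env
from scipy.spatial.transform import Rotation as Rn
def ray(m,uv,fish=False):
    K=m["K"]; d=np.array([(uv[0]-K[0,2])/K[0,0],(uv[1]-K[1,2])/K[1,1],1.])
    if fish:
        r=np.hypot(d[0],d[1]); d=np.array([d[0]/r*np.sin(r),d[1]/r*np.sin(r),np.cos(r)]) if r>1e-9 else np.array([0,0,1.])
    R,t=m["R"],m["t"]; return -R.T@t, R.T@d
def onz(m,uv,z,fish=False):
    c,d=ray(m,uv,fish); return (c+d*(z-c[2])/d[2]).round(4)
def proj(m,X,fish=False):
    p=m["R"]@np.asarray(X)+m["t"]; K=m["K"]
    if fish:
        r=np.hypot(p[0],p[1]); a=np.arctan2(r,p[2]); q=p[:2]/max(r,1e-9)*a
    else: q=p[:2]/p[2]
    return np.array([K[0,0]*q[0]+K[0,2],K[1,1]*q[1]+K[1,2]]).round(1)
def totool(X,yaw=None):
    "shift in tool axes (mm) from present TCP to world X, state"
    s=readout.read_state(); R=Rn.from_euler("xyz",s["ee_rot"]).as_matrix()
    return (R.T@(np.asarray(X)-s["tool_pos"])*1e3).round(1)
E
python3 - <<'E'
from h import *
im=cv2.imread("pics/top0.png"); m=cams.camera_model("top")
hsv=cv2.cvtColor(im,cv2.COLOR_BGR2HSV)
cv2.imwrite("pics/crop1.png",cv2.resize(im[170:300,190:400],None,fx=3.8,fy=3.8,interpolation=cv2.INTER_CUBIC))
def rect(mask,box,z,name):
    x0,y0,x1,y1=box; k=np.zeros_like(mask); k[y0:y1,x0:x1]=mask[y0:y1,x0:x1]
    k=cv2.morphologyEx(k,cv2.MORPH_OPEN,np.ones((3,3),np.uint8))
    c=max(cv2.findContours(k,cv2.RETR_EXTERNAL,cv2.CHAIN_APPROX_NONE)[0],key=cv2.contourArea)
    P=np.array([onz(m,p[0],z)[:2] for p in c],np.float32)
    print(name,cv2.minAreaRect(P*1000), cv2.boundingRect(c))
H,S,V=cv2.split(hsv)
rect(((V<45)*255).astype(np.uint8),(330,170,400,295),.004,"mat")
rect(((S>80)*255).astype(np.uint8),(200,175,295,260),.016,"disp")
rect(((V<125)*255).astype(np.uint8),(95,188,175,270),.014,"pay")
for n,uv,z in (("jar",(221,204.5),.098),("tin",(246,205),.036),("can",(270,202.5),.106),("carton",(246,228),.111),("green",(314,201),.1),("yel",(317,244),.1),("bell",(152,149),.03),("cup",(207,128),.085),("calc",(296,130),.018)): print(n,onz(m,uv,z))
E
```

```text
mat ((479.8935546875, -311.791748046875), (294.5059814453125, 124.03579711914062), 0.6017443537712097) (339, 178, 50, 109)
disp ((519.8211669921875, 10.508354187011719), (187.13221740722656, 216.23297119140625), 2.788586139678955) (206, 182, 82, 72)
pay ((488.7754821777344, 315.60308837890625), (156.2589874267578, 181.8349151611328), 82.87499237060547) (101, 194, 66, 72)
jar [0.5465 0.0742 0.098 ]
tin [0.5505 0.0112 0.036 ]
can [ 0.5502 -0.0495  0.106 ]
carton [0.4866 0.0111 0.111 ]
green [ 0.554  -0.1614  0.1   ]
yel [ 0.4461 -0.166   0.1   ]
bell [0.707  0.2692 0.03  ]
cup [0.7498 0.1127 0.085 ]
calc [ 0.7631 -0.1303  0.018 ]
```

View pics/crop1.png

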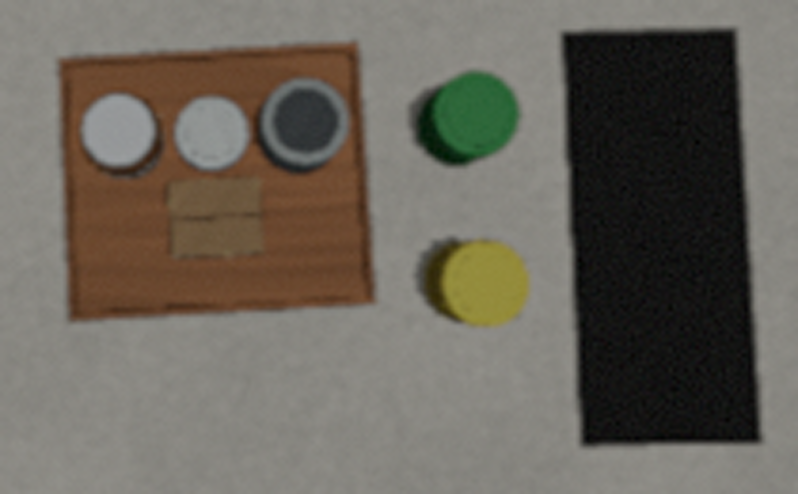

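Crop confirms it: jar (white cap) left, tin middle, canister (grey with dark disc) right and carton in front. The green and yellow decoys stand between tray and mat. First I go above the carton with the jaws along tray y.

```bash
cat >> h.py <<'E'
YAW=np.pi/2+0.0487
def go(X,yaw=YAW):
    s=readout.read_state(); R=Rn.from_euler("xyz",s["ee_rot"]); G=Rn.from_euler("xyz",[np.pi,0,yaw])
    d=R.inv().apply(np.asarray(X)-s["tool_pos"])*1e3; w=(R.inv()*G).as_rotvec(degrees=True)
    print("t",round(s["time"],2),"pos",s["tool_pos"].round(4),"rpy",s["ee_rot"].round(3),"grip",round(s["grip_width"]*85.4,1),"->",d.round(1),w.round(1))
E
python3 -c "
from h import *
go([.487,.011,.25])"
```

```text
t 0.1 pos [0.2512 0.6259 0.2411] rpy [-3.141e+00  2.000e-03  1.189e+00] grip 85.3 -> [-482.8  448.    -8.1] [ -0.    0.1 -24.7]
```

Emit:
move_arm(steps=[[-483,448,-8,0,0,-24.7,85],[-483,448,-8,0,0,-24.7,85],[-483,448,-8,0,0,-24.7,85],[-483,448,-8,0,0,-24.7,85],[-483,448,-8,0,0,-24.7,85],[-483,448,-8,0,0,-24.7,85],[-483,448,-8,0,0,-24.7,85],[-483,448,-8,0,0,-24.7,85]])

```text
time: 1.1
tool_pos: [0.4301, 0.1577, 0.2479]
ee_rot: [-3.141, 0.002, 1.62]
force: [1.2, 0.8, 0.9]
grip_width: 0.997
```

```bash
python3 -c "
from h import *
go([.487,.011,.25])"
```

```text
t 1.1 pos [0.4301 0.1577 0.2479] rpy [-3.141e+00  2.000e-03  1.620e+00] grip 85.2 -> [-149.4   49.6   -1.9] [-0.1  0.1  0. ]
```

Emit:
move_arm(steps=[[-149.5,49.5,-2,0,0,0,85],[-149.5,49.5,-2,0,0,0,85],[-149.5,49.5,-2,0,0,0,85],[-149.5,49.5,-2,0,0,0,85]])

```text
time: 1.6
tool_pos: [0.4872, 0.0088, 0.2496]
ee_rot: [-3.14, 0.002, 1.616]
force: [0.2, -0.4, -1.1]
grip_width: 1.001
```

```bash
python3 - <<'E'
from h import *
go([.487,.011,.25])
m=cams.camera_model("wrist"); im=cams.get_image("wrist"); cv2.imwrite("pics/w1.png",im[:,:,::-1])
for n,X in (("jar",(.5465,.0742,.098)),("tin",(.5505,.0112,.036)),("can",(.5502,-.0495,.106)),("carton",(.4866,.0111,.111))): print(n,proj(m,X,True))
E
```

```text
t 1.6 pos [0.4872 0.0088 0.2496] rpy [-3.140e+00  2.000e-03  1.616e+00] grip 85.5 -> [ 2.2 -0.1 -0.4] [-0.1  0.1 -0.2]
jar [314.  236.1]
tin [255.9 215. ]
can [198.6 238. ]
carton [258.9 184.4]
```

View pics/w1.png

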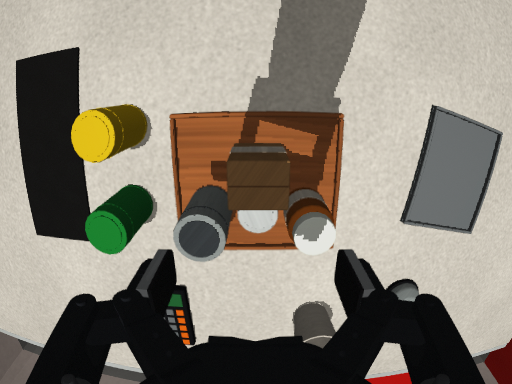

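The wrist view matches predictions to about 2 px: carton top (259,182), jar cap (314,234), canister top (200,237), tin (258,217). The estimates are good enough, so I grasp the carton.

Emit:
move_arm(steps=[[2,0,60,0,0,0,85],[2,0,120,0,0,0,85],[2,0,160,0,0,0,85],[2,0,178,0,0,0,85],[2,0,178,0,0,0,85]])

```text
time: 2.28
tool_pos: [0.4842, 0.0136, 0.0697]
ee_rot: [-3.135, -0.0, 1.62]
force: [0.3, -0.3, -0.2]
grip_width: 0.992
```

```bash
python3 -c "
from h import *
go([.487,.011,.072])"
```

```text
t 2.27 pos [0.4842 0.0136 0.0697] rpy [-3.135 -0.     1.62 ] grip 84.7 -> [-2.7  2.6 -2.3] [-0.4 -0.   0. ]
```

Emit:
move_arm(steps=[[-2,1,-2,0,0,0,85],[-2,1,-2,0,0,0,50],[-2,1,-2,0,0,0,50],[-2,1,-2,0,0,0,50],[-2,1,-2,0,0,0,50],[-2,1,-2,0,0,0,50],[-2,1,-2,0,0,0,50]])

```text
time: 3.15
tool_pos: [0.4866, 0.0114, 0.0732]
ee_rot: [-3.137, -0.0, 1.62]
force: [-0.8, 0.0, 6.7]
grip_width: 0.693
```

```bash
python3 -c "
from h import *
go([.487,.011,.072])"
```

```text
t 3.15 pos [0.4866 0.0114 0.0732] rpy [-3.137 -0.     1.62 ] grip 59.2 -> [-0.4  0.4  1.2] [-0.2 -0.   0. ]
```

Emit:
move_arm(steps=[[0,0,-40,0,0,0,50],[0,0,-95,0,0,0,50],[0,0,-145,0,0,0,50],[-50,-20,-150,0,0,0,50],[-100,-40,-150,0,0,0,50],[-150,-60,-150,0,0,0,50],[-200,-80,-150,0,0,0,50],[-250,-100,-150,0,0,0,50]])

```text
time: 4.15
tool_pos: [0.3982, -0.2442, 0.2228]
ee_rot: [-3.137, -0.001, 1.619]
force: [0.8, 0.3, -1.8]
grip_width: 0.698
```

```bash
python3 -c "
from h import *
go([.375,-.315,.222])"
```

```text
t 4.15 pos [ 0.3982 -0.2442  0.2228] rpy [-3.137e+00 -1.000e-03  1.619e+00] grip 59.6 -> [-69.6 -26.6   0.9] [-0.3 -0.1 -0. ]
```

Emit:
move_arm(steps=[[-50,-20,0,0,0,0,50],[-70,-27,0,0,0,0,50],[-70,-27,10,0,0,0,50],[-70,-27,60,0,0,0,50],[-70,-27,105,0,0,0,50],[-70,-27,135,0,0,0,50],[-70,-27,143,0,0,0,50],[-70,-27,143,0,0,0,50]])

```text
time: 5.15
tool_pos: [0.3742, -0.3144, 0.0797]
ee_rot: [-3.136, -0.002, 1.621]
force: [-0.4, -1.2, -1.8]
grip_width: 0.697
```

```bash
python3 -c "
from h import *
go([.375,-.315,.072])"
```

```text
t 5.15 pos [ 0.3742 -0.3144  0.0797] rpy [-3.136e+00 -2.000e-03  1.621e+00] grip 59.5 -> [-0.7  0.8  7.7] [-0.3 -0.1  0.1]
```

Emit:
move_arm(steps=[[0,0,4,0,0,0,50],[0,0,8,0,0,0,50],[0,0,8,0,0,0,50],[0,0,8,0,0,0,50],[0,0,8,0,0,0,85],[0,0,8,0,0,0,85],[0,0,8,0,0,0,85],[0,0,8,0,0,0,85]])

```text
time: 6.15
tool_pos: [0.3743, -0.3145, 0.0718]
ee_rot: [-3.136, -0.002, 1.621]
force: [0.3, 0.5, -0.0]
grip_width: 0.992
```

```bash
python3 -c "
from h import *
go([.55,-.0495,.21])"
```

```text
t 6.15 pos [ 0.3743 -0.3145  0.0718] rpy [-3.136e+00 -2.000e-03  1.621e+00] grip 84.7 -> [ 256.1  188.  -138.7] [-0.3 -0.1  0.1]
```

Emit:
move_arm(steps=[[0,0,-50,0,0,0,85],[0,0,-105,0,0,0,85],[0,0,-139,0,0,0,85],[50,36,-139,0,0,0,85],[100,72,-139,0,0,0,85],[150,109,-139,0,0,0,85],[200,146,-139,0,0,0,85],[245,180,-139,0,0,0,85]])

```text
time: 7.15
tool_pos: [0.5435, -0.059, 0.2105]
ee_rot: [-3.137, -0.001, 1.621]
force: [0.4, -0.7, 0.7]
grip_width: 0.995
```

```bash
python3 -c "
from h import *
go([.551,-.0495,.067])"
```

```text
t 7.15 pos [ 0.5435 -0.059   0.2105] rpy [-3.137e+00 -1.000e-03  1.621e+00] grip 85.0 -> [  8.9   8.7 143.5] [-0.3 -0.1  0.1]
```

Emit:
move_arm(steps=[[9,8.7,5,0,0,0,85],[9,8.7,20,0,0,0,85],[9,8.7,70,0,0,0,85],[9,8.7,115,0,0,0,85],[9,8.7,143,0,0,0,85],[9,8.7,143,0,0,0,85],[9,8.7,143,0,0,0,85]])

```text
time: 8.02
tool_pos: [0.5513, -0.0506, 0.0683]
ee_rot: [-3.138, -0.001, 1.62]
force: [0.4, 0.6, 1.0]
grip_width: 0.993
```

Emit:
move_arm(steps=[[0,0,0,0,0,0,50],[0,0,0,0,0,0,50],[0,0,0,0,0,0,50],[0,0,0,0,0,0,50],[0,0,0,0,0,0,50],[0,0,0,0,0,0,50]])

```text
time: 8.78
tool_pos: [0.5527, -0.0508, 0.0706]
ee_rot: [-3.141, 0.0, 1.62]
force: [-0.7, 1.0, 6.2]
grip_width: 0.667
```

```bash
python3 -c "
from h import *
go([.48,-.315,.217])"
```

```text
t 8.78 pos [ 0.5527 -0.0508  0.0706] rpy [-3.141  0.     1.62 ] grip 57.0 -> [-260.3  -85.7 -146.3] [-0.  0.  0.]
```

Emit:
move_arm(steps=[[0,0,-40,0,0,0,50],[0,0,-95,0,0,0,50],[0,0,-143,0,0,0,50],[-50,-17,-146,0,0,0,50],[-105,-35,-146,0,0,0,50],[-160,-53,-146,0,0,0,50],[-215,-71,-146,0,0,0,50],[-260,-86,-146,0,0,0,50]])

```text
time: 9.78
tool_pos: [0.4786, -0.3165, 0.2164]
ee_rot: [-3.141, 0.001, 1.62]
force: [0.9, 0.1, -2.1]
grip_width: 0.663
```

```bash
python3 -c "
from h import *
go([.48,-.315,.0695])"
```

```text
t 9.78 pos [ 0.4786 -0.3165  0.2164] rpy [-3.141e+00  1.000e-03  1.620e+00] grip 56.6 -> [  1.5   1.6 146.9] [-0.  0.  0.]
```

Emit:
move_arm(steps=[[1.5,1.5,10,0,0,0,50],[1.5,1.5,60,0,0,0,50],[1.5,1.5,105,0,0,0,50],[1.5,1.5,132,0,0,0,50],[1.5,1.5,140,0,0,0,50],[1.5,1.5,147,0,0,0,50],[1.5,1.5,147,0,0,0,50],[1.5,1.5,147,0,0,0,50]])

```text
time: 10.78
tool_pos: [0.4806, -0.3155, 0.0708]
ee_rot: [3.141, 0.002, 1.62]
force: [0.1, 0.6, -1.7]
grip_width: 0.664
```

Emit:
move_arm(steps=[[0,0,0,0,0,0,50],[0,0,0,0,0,0,85],[0,0,0,0,0,0,85],[0,0,0,0,0,0,85],[0,0,0,0,0,0,85],[0,0,-45,0,0,0,85],[0,0,-95,0,0,0,85],[0,0,-135,0,0,0,85]])

```text
time: 11.78
tool_pos: [0.4807, -0.3155, 0.208]
ee_rot: [3.14, 0.004, 1.62]
force: [0.4, -0.4, 0.4]
grip_width: 0.991
```

```bash
python3 -c "
from h import *
go([.5475,.0742,.205])"
```

```text
t 11.78 pos [ 0.4807 -0.3155  0.208 ] rpy [3.14  0.004 1.62 ] grip 84.7 -> [386.   85.7   1.8] [0.1 0.2 0. ]
```

Emit:
move_arm(steps=[[58,13,2,0,0,0,85],[116,26,2,0,0,0,85],[174,39,2,0,0,0,85],[232,52,2,0,0,0,85],[290,65,2,0,0,0,85],[348,78,2,0,0,0,85],[386,85.5,2,0,0,0,85],[386,85.5,2,0,0,0,85]])

```text
time: 12.78
tool_pos: [0.5472, 0.0766, 0.2047]
ee_rot: [3.14, 0.003, 1.624]
force: [0.8, -0.3, -1.0]
grip_width: 0.995
```

```bash
python3 -c "
from h import *
go([.5475,.0742,.052])"
```

```text
t 12.78 pos [0.5472 0.0766 0.2047] rpy [3.140e+00 3.000e-03 1.624e+00] grip 84.9 -> [-1.900e+00 -1.000e-01  1.527e+02] [0.1 0.2 0.3]
```

Emit:
move_arm(steps=[[-2,0,50,0,0,0,85],[-2,0,100,0,0,0,85],[-2,0,138,0,0,0,85],[-2,0,151,0,0,0,85],[-2,0,151,0,0,0,85],[-2,0,151,0,0,0,85]])

```text
time: 13.52
tool_pos: [0.5492, 0.0738, 0.0558]
ee_rot: [3.136, 0.004, 1.624]
force: [-0.4, -0.4, -0.3]
grip_width: 0.996
```

Emit:
move_arm(steps=[[0,0,0,0,0,0,48],[0,0,0,0,0,0,48],[0,0,0,0,0,0,48],[0,0,0,0,0,0,48],[0,0,0,0,0,0,48],[0,0,0,0,0,0,48]])

```text
time: 14.28
tool_pos: [0.5511, 0.0741, 0.0583]
ee_rot: [3.132, 0.004, 1.623]
force: [-0.5, -0.3, 6.5]
grip_width: 0.635
```

```bash
python3 -c "
from h import *
go([.585,-.315,.205])"
```

```text
t 14.28 pos [0.5511 0.0741 0.0583] rpy [3.132 0.004 1.623] grip 54.2 -> [-390.8   14.8 -145.1] [0.6 0.2 0.2]
```

Emit:
move_arm(steps=[[0,0,-40,0,0,0,48],[0,0,-95,0,0,0,48],[0,0,-145,0,0,0,48],[-55,2,-145,0,0,0,48],[-112,4,-145,0,0,0,48],[-169,6,-145,0,0,0,48],[-226,9,-145,0,0,0,48],[-283,11,-145,0,0,0,48]])

```text
time: 15.28
tool_pos: [0.5749, -0.2089, 0.2037]
ee_rot: [3.133, 0.003, 1.624]
force: [0.7, 0.5, -3.5]
grip_width: 0.634
```

```bash
python3 -c "
from h import *
go([.585,-.315,.058])"
```

```text
t 15.28 pos [ 0.5749 -0.2089  0.2037] rpy [3.133e+00 3.000e-03 1.624e+00] grip 54.2 -> [-106.     3.2  146. ] [0.5 0.2 0.2]
```

Emit:
move_arm(steps=[[-55,2,0,0,0,0,48],[-105,3,0,0,0,0,48],[-106,3,15,0,0,0,48],[-106,3,65,0,0,0,48],[-106,3,110,0,0,0,48],[-106,3,135,0,0,0,48],[-106,3,143,0,0,0,48],[-106,3,145,0,0,0,48]])

```text
time: 16.27
tool_pos: [0.5848, -0.3144, 0.0589]
ee_rot: [3.133, 0.003, 1.624]
force: [-0.1, 0.9, -3.1]
grip_width: 0.634
```

```bash
python3 -c "
from h import *
go([.585,-.315,.056])"
```

```text
t 16.27 pos [ 0.5848 -0.3144  0.0589] rpy [3.133e+00 3.000e-03 1.624e+00] grip 54.1 -> [-0.6  0.1  2.9] [0.5 0.1 0.3]
```

Emit:
move_arm(steps=[[0,0,2.5,0,0,0,48],[0,0,2.5,0,0,0,48],[0,0,2.5,0,0,0,85],[0,0,2.5,0,0,0,85],[0,0,2.5,0,0,0,85],[0,0,-40,0,0,0,85],[0,0,-95,0,0,0,85],[0,0,-140,0,0,0,85]])

```text
time: 17.27
tool_pos: [0.584, -0.3144, 0.2015]
ee_rot: [3.131, 0.004, 1.624]
force: [0.9, -0.1, 0.4]
grip_width: 0.998
```

```bash
python3 - <<'E'
from h import *
im=cams.get_image("side"); cv2.imwrite("pics/s2.png",cv2.resize(im[110:270,190:390,::-1],None,fx=3,fy=3))
im=cams.get_image("top"); cv2.imwrite("pics/t2.png",im[:,:,::-1])
go([.5505,.0112,.15])
E
```

```text
t 17.38 pos [ 0.5867 -0.3163  0.2074] rpy [3.122 0.012 1.624] grip 85.1 -> [329.7 -19.7  53.2] [1.1 0.7 0.3]
```

View pics/s2.png

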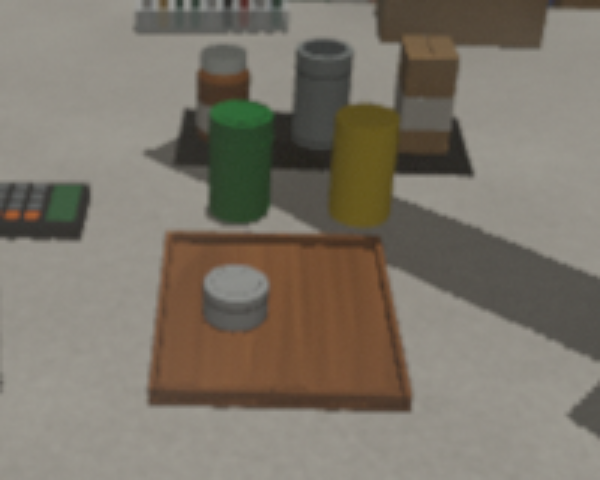

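Side view: the jar, canister and carton stand upright on the mat (crop pixels 222,85 / 323,95 / 428,95) and only the tin is in the tray (235,297). Next I measure the tin.

```bash
python3 - <<'E'
from h import *
im=cv2.imread("pics/t2.png"); m=cams.camera_model("top")
h=cv2.cvtColor(im,cv2.COLOR_BGR2HSV); k=(((h[...,1]<60)&(h[...,2]>110))*255).astype(np.uint8)
k2=np.zeros_like(k); k2[188:225,228:266]=k[188:225,228:266]
for c in cv2.findContours(k2,cv2.RETR_EXTERNAL,cv2.CHAIN_APPROX_NONE)[0]:
    if cv2.contourArea(c)>50:
        e=cv2.minEnclosingCircle(c); print(e, onz(m,e[0],.036))
go([.5505,.0112,.12])
E
```

```text
((245.22727966308594, 204.5), 9.896462440490723) [0.5519 0.0132 0.036 ]
t 17.38 pos [ 0.5867 -0.3163  0.2074] rpy [3.122 0.012 1.624] grip 85.1 -> [330.  -20.2  83.2] [1.1 0.7 0.3]
```

Emit:
move_arm(steps=[[55,-3,0,1.1,0.7,0.2,85],[112,-6,0,1.1,0.7,0.2,85],[169,-9,0,1.1,0.7,0.2,85],[226,-12,0,1.1,0.7,0.2,85],[283,-16,20,1.1,0.7,0.2,85],[330,-19,50,1.1,0.7,0.2,85],[330,-19,100,1.1,0.7,0.2,85],[330,-19,120,1.1,0.7,0.2,85]])

```text
time: 18.38
tool_pos: [0.5497, 0.0122, 0.0794]
ee_rot: [-3.136, -0.002, 1.623]
force: [0.2, 0.2, -0.1]
grip_width: 0.997
```

```bash
python3 -c "
from h import *
go([.5515,.0125,.024])"
```

```text
t 18.38 pos [0.5497 0.0122 0.0794] rpy [-3.136e+00 -2.000e-03  1.623e+00] grip 85.2 -> [ 0.1  2.1 55.4] [-0.3 -0.1  0.2]
```

Emit:
move_arm(steps=[[0,2,30,0,0,0,85],[0,2,50,0,0,0,85],[0,2,58,0,0,0,85],[0,2,58,0,0,0,85],[0,2,58,0,0,0,85]])

```text
time: 19.0
tool_pos: [0.5523, 0.0122, 0.0224]
ee_rot: [-3.138, -0.001, 1.623]
force: [-0.2, 0.4, 0.4]
grip_width: 0.993
```

Emit:
move_arm(steps=[[0,0,0,0,0,0,44],[0,0,0,0,0,0,44],[0,0,0,0,0,0,44],[0,0,0,0,0,0,44],[0,0,0,0,0,0,44],[0,0,0,0,0,0,44],[0,0,0,0,0,0,44]])

```text
time: 19.88
tool_pos: [0.5535, 0.0121, 0.0239]
ee_rot: [-3.14, -0.001, 1.623]
force: [-0.3, 0.1, 5.2]
grip_width: 0.592
```

```bash
python3 -c "
from h import *
go([.489,.3155,.15])"
```

```text
t 19.88 pos [0.5535 0.0121 0.0239] rpy [-3.140e+00 -1.000e-03  1.623e+00] grip 50.5 -> [ 306.5  -48.9 -125.7] [-0.1 -0.1  0.2]
```

Emit:
move_arm(steps=[[0,0,-45,0,0,0,44],[0,0,-95,0,0,0,44],[55,-9,-100,0,0,0,44],[112,-18,-100,0,0,0,44],[169,-27,-100,0,0,0,44],[226,-36,-100,0,0,0,44],[283,-45,-100,0,0,0,44],[306,-49,-100,0,0,0,44]])

```text
time: 20.88
tool_pos: [0.4873, 0.3176, 0.1237]
ee_rot: [-3.139, -0.001, 1.626]
force: [0.7, -0.6, -1.0]
grip_width: 0.584
```

```bash
python3 -c "
from h import *
go([.489,.3155,.0235])"
```

```text
t 20.88 pos [0.4873 0.3176 0.1237] rpy [-3.139e+00 -1.000e-03  1.626e+00] grip 49.8 -> [ -2.3   1.8 100.2] [-0.1 -0.1  0.4]
```

Emit:
move_arm(steps=[[-2,2,40,0,0,0,44],[-2,2,75,0,0,0,44],[-2,2,93,0,0,0,44],[-2,2,100,0,0,0,44],[-2,2,101,0,0,0,44],[-2,2,101,0,0,0,44]])

```text
time: 21.62
tool_pos: [0.4901, 0.3161, 0.0238]
ee_rot: [3.141, -0.002, 1.626]
force: [0.9, -0.5, -0.3]
grip_width: 0.584
```

Emit:
move_arm(steps=[[0,0,0,0,0,0,80],[0,0,0,0,0,0,80],[0,0,0,0,0,0,80],[0,0,-5,0,0,0,80],[0,0,-45,0,0,0,85],[0,0,-95,0,0,0,85],[0,0,-150,0,0,0,85],[0,0,-180,0,0,0,85]])

```text
time: 22.62
tool_pos: [0.4913, 0.3163, 0.2081]
ee_rot: [3.136, -0.004, 1.626]
force: [-0.5, 0.1, 0.5]
grip_width: 0.999
```

```bash
python3 - <<'E'
from h import *
go([.48,-.315,.21])
im=cams.get_image("side"); cv2.imwrite("pics/s3.png",im[:,:,::-1])
im=cams.get_image("top"); cv2.imwrite("pics/t3.png",im[:,:,::-1])
E
```

```text
t 22.62 pos [0.4913 0.3163 0.2081] rpy [ 3.136 -0.004  1.626] grip 85.3 -> [-629.7  -45.9   -4.4] [ 0.3 -0.2  0.4]
```

View pics/t3.png

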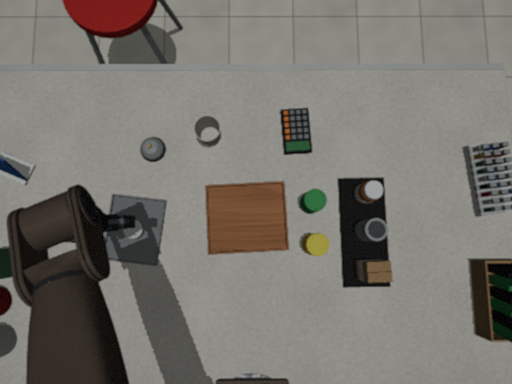

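View pics/s3.png

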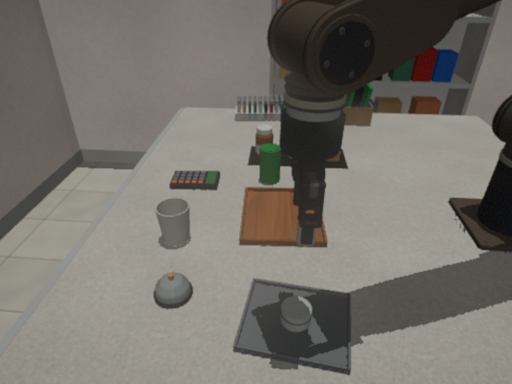

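Top: the tray is empty, and the jar (373,190), canister (375,230) and carton (378,272) stand on the mat. Side: the tin lies flat in the paytray (296,312), and bystanders are in place. Now the canister goes back.

```bash
python3 - <<'E'
from h import *
m=cams.camera_model("top")
for n,uv,z in (("jar",(373,190),.096),("can",(375,229.5),.104),("carton",(378,272),.109)): print(n,onz(m,uv,z))
E
```

```text
jar [ 0.5819 -0.3141  0.096 ]
can [ 0.4812 -0.3118  0.104 ]
carton [ 0.3772 -0.3126  0.109 ]
```

Emit:
move_arm(steps=[[-60,-4,-5,0,0,0,85],[-120,-8,-5,0,0,0,85],[-180,-12,-5,0,0,0,85],[-240,-16,-5,0,0,0,85],[-300,-20,-5,0,0,0,85],[-360,-24,-5,0,0,0,85],[-420,-28,-5,0,0,0,85],[-480,-32,-5,0,0,0,85]])

```text
time: 23.72
tool_pos: [0.4858, -0.1657, 0.2101]
ee_rot: [3.134, -0.007, 1.625]
force: [1.6, -0.2, 0.3]
grip_width: 0.992
```

```bash
python3 -c "
from h import *
go([.4806,-.3155,.21])"
```

```text
t 23.73 pos [ 0.4858 -0.1657  0.2101] rpy [ 3.134 -0.007  1.625] grip 84.7 -> [-149.3  -13.4   -1. ] [ 0.5 -0.4  0.3]
```

Emit:
move_arm(steps=[[-60,-6,0,0.5,-0.4,0.3,85],[-120,-11,0,0.5,-0.4,0.3,85],[-149,-13.5,0,0.5,-0.4,0.3,85],[-149,-13.5,20,0.5,-0.4,0.3,85],[-149,-13.5,70,0.5,-0.4,0.3,85],[-149,-13.5,120,0.5,-0.4,0.3,85],[-149,-13.5,142,0.5,-0.4,0.3,85],[-149,-13.5,142,0.5,-0.4,0.3,85]])

```text
time: 24.72
tool_pos: [0.4792, -0.3106, 0.0626]
ee_rot: [-3.135, -0.006, 1.621]
force: [0.7, 0.2, -0.2]
grip_width: 0.994
```

```bash
python3 -c "
from h import *
go([.4806,-.3155,.068])"
```

```text
t 24.73 pos [ 0.4792 -0.3106  0.0626] rpy [-3.135 -0.006  1.621] grip 84.9 -> [-4.9  1.1 -5.4] [-0.4 -0.4  0.1]
```

Emit:
move_arm(steps=[[-4,1,-5,-0.4,-0.4,0,85],[-4,1,-5,-0.4,-0.4,0,85],[-4,1,-5,-0.4,-0.4,0,50],[-4,1,-5,-0.4,-0.4,0,50],[-4,1,-5,-0.4,-0.4,0,50],[-4,1,-5,-0.4,-0.4,0,50],[-4,1,-5,-0.4,-0.4,0,50],[-4,1,-5,-0.4,-0.4,0,50]])

```text
time: 25.72
tool_pos: [0.4811, -0.3149, 0.069]
ee_rot: [3.14, 0.001, 1.621]
force: [-1.0, 1.8, 5.3]
grip_width: 0.666
```

```bash
python3 -c "
from h import *
go([.5527,-.0508,.22])"
```

```text
t 25.73 pos [ 0.4811 -0.3149  0.069 ] rpy [3.140e+00 1.000e-03 1.621e+00] grip 56.9 -> [ 259.9   85.  -151.3] [0.1 0.1 0.1]
```

Emit:
move_arm(steps=[[0,0,-45,0,0,0,50],[0,0,-100,0,0,0,50],[0,0,-150,0,0,0,50],[50,16,-151,0,0,0,50],[105,34,-151,0,0,0,50],[160,52,-151,0,0,0,50],[215,70,-151,0,0,0,50],[260,85,-151,0,0,0,50]])

```text
time: 26.72
tool_pos: [0.5524, -0.0486, 0.2188]
ee_rot: [3.141, 0.001, 1.622]
force: [-0.4, 0.6, -1.7]
grip_width: 0.665
```

```bash
python3 -c "
from h import *
go([.552,-.0508,.0715])"
```

```text
t 26.73 pos [ 0.5524 -0.0486  0.2188] rpy [3.141e+00 1.000e-03 1.622e+00] grip 56.8 -> [ -2.   -0.5 147.3] [0.  0.1 0.1]
```

Emit:
move_arm(steps=[[-2,0,10,0,0,0,50],[-2,0,60,0,0,0,50],[-2,0,105,0,0,0,50],[-2,0,132,0,0,0,50],[-2,0,142,0,0,0,50],[-2,0,147,0,0,0,50],[-2,0,147.5,0,0,0,50],[-2,0,147.5,0,0,0,50]])

```text
time: 27.72
tool_pos: [0.5534, -0.0511, 0.0726]
ee_rot: [3.139, 0.002, 1.622]
force: [-0.0, 0.6, -1.9]
grip_width: 0.665
```

```bash
python3 -c "
from h import *
go([.552,-.0508,.0712])"
```

```text
t 27.73 pos [ 0.5534 -0.0511  0.0726] rpy [3.139e+00 2.000e-03 1.622e+00] grip 56.8 -> [ 0.4 -1.4  1.4] [0.2 0.1 0.1]
```

Emit:
move_arm(steps=[[0,-1,1.5,0,0,0,50],[0,-1,1.5,0,0,0,50],[0,-1,1.5,0,0,0,85],[0,-1,1.5,0,0,0,85],[0,-1,1.5,0,0,0,85],[0,0,-45,0,0,0,85],[0,0,-95,0,0,0,85],[0,0,-140,0,0,0,85]])

```text
time: 28.72
tool_pos: [0.5532, -0.0509, 0.2146]
ee_rot: [3.138, 0.002, 1.622]
force: [0.3, -0.9, 0.2]
grip_width: 0.997
```

```bash
python3 -c "
from h import *
go([.5845,-.3145,.21])"
```

```text
t 28.73 pos [ 0.5532 -0.0509  0.2146] rpy [3.138e+00 2.000e-03 1.622e+00] grip 85.1 -> [-264.9   17.8    5.3] [0.2 0.1 0.1]
```

Emit:
move_arm(steps=[[-60,4,4,0,0,0,85],[-120,8,4,0,0,0,85],[-180,12,4,0,0,0,85],[-235,16,4,0,0,0,85],[-265,18,4,0,0,0,85],[-265,18,40,0,0,0,85],[-265,18,85,0,0,0,85],[-265,18,110,0,0,0,85]])

```text
time: 29.72
tool_pos: [0.5838, -0.3141, 0.102]
ee_rot: [3.141, -0.0, 1.622]
force: [-0.5, 0.1, 0.4]
grip_width: 0.993
```

```bash
python3 -c "
from h import *
go([.5845,-.3145,.0545])"
```

```text
t 29.73 pos [ 0.5838 -0.3141  0.102 ] rpy [ 3.141 -0.     1.622] grip 84.8 -> [-0.4  0.7 47.5] [ 0.  -0.   0.1]
```

Emit:
move_arm(steps=[[0,0.5,30,0,0,0,85],[0,0.5,47,0,0,0,85],[0,0.5,47,0,0,0,85],[0,0.5,47,0,0,0,48],[0,0.5,47,0,0,0,48],[0,0.5,47,0,0,0,48],[0,0.5,47,0,0,0,48],[0,0.5,47,0,0,0,48]])

```text
time: 30.72
tool_pos: [0.5857, -0.315, 0.0576]
ee_rot: [3.138, 0.002, 1.621]
force: [-0.1, -0.2, 6.4]
grip_width: 0.633
```

```bash
python3 -c "
from h import *
go([.5511,.0741,.205])"
```

```text
t 30.73 pos [ 0.5857 -0.315   0.0576] rpy [3.138e+00 2.000e-03 1.621e+00] grip 54.1 -> [ 390.   -14.3 -148.3] [0.2 0.1 0.1]
```

Emit:
move_arm(steps=[[0,0,-45,0,0,0,48],[0,0,-100,0,0,0,48],[0,0,-148,0,0,0,48],[55,-2,-148,0,0,0,48],[112,-4,-148,0,0,0,48],[169,-6,-148,0,0,0,48],[226,-8,-148,0,0,0,48],[283,-10,-148,0,0,0,48]])

```text
time: 31.72
tool_pos: [0.5595, -0.0307, 0.2038]
ee_rot: [3.14, 0.002, 1.621]
force: [0.6, 0.5, -3.2]
grip_width: 0.635
```

```bash
python3 -c "
from h import *
go([.5515,.0741,.06])"
```

```text
t 31.73 pos [ 0.5595 -0.0307  0.2038] rpy [3.140e+00 2.000e-03 1.621e+00] grip 54.2 -> [105.3  -3.  143.6] [0.1 0.1 0.1]
```

Emit:
move_arm(steps=[[55,-2,0,0,0,0,48],[104,-3,0,0,0,0,48],[105,-3,15,0,0,0,48],[105,-3,60,0,0,0,48],[105,-3,105,0,0,0,48],[105,-3,132,0,0,0,48],[105,-3,141,0,0,0,48],[105,-3,142,0,0,0,48]])

```text
time: 32.72
tool_pos: [0.5517, 0.0732, 0.0615]
ee_rot: [3.14, 0.002, 1.621]
force: [-0.0, 0.0, -1.6]
grip_width: 0.633
```

```bash
python3 -c "
from h import *
go([.5515,.0741,.0597])"
```

```text
t 32.73 pos [0.5517 0.0732 0.0615] rpy [3.140e+00 2.000e-03 1.621e+00] grip 54.0 -> [ 0.9 -0.2  1.8] [0.1 0.1 0.1]
```

Emit:
move_arm(steps=[[1,0,2,0,0,0,48],[1,0,2,0,0,0,48],[1,0,2,0,0,0,85],[1,0,2,0,0,0,85],[1,0,2,0,0,0,85],[1,0,-43,0,0,0,85],[1,0,-95,0,0,0,85],[1,0,-148,0,0,0,85]])

```text
time: 33.72
tool_pos: [0.5511, 0.0745, 0.211]
ee_rot: [3.14, 0.002, 1.621]
force: [0.1, -0.5, -0.4]
grip_width: 0.995
```

```bash
python3 -c "
from h import *
go([.3743,-.3145,.22])"
```

```text
t 33.73 pos [0.5511 0.0745 0.211 ] rpy [3.140e+00 2.000e-03 1.621e+00] grip 85.0 -> [-379.7 -195.9   -8.6] [0.1 0.1 0.1]
```

Emit:
move_arm(steps=[[-52,-27,-8,0,0,0,85],[-104,-54,-8,0,0,0,85],[-156,-81,-8,0,0,0,85],[-208,-108,-8,0,0,0,85],[-260,-135,-8,0,0,0,85],[-312,-162,-8,0,0,0,85],[-360,-187,-8,0,0,0,85],[-380,-196,-8,0,0,0,85]])

```text
time: 34.72
tool_pos: [0.373, -0.3172, 0.2198]
ee_rot: [3.139, 0.003, 1.617]
force: [1.0, -0.1, 0.4]
grip_width: 0.996
```

```bash
python3 -c "
from h import *
go([.3743,-.3145,.0695])"
```

```text
t 34.73 pos [ 0.373  -0.3172  0.2198] rpy [3.139e+00 3.000e-03 1.617e+00] grip 85.0 -> [  3.1   1.1 150.3] [ 0.1  0.2 -0.1]
```

Emit:
move_arm(steps=[[3,1,10,0,0,0,85],[3,1,60,0,0,0,85],[3,1,110,0,0,0,85],[3,1,140,0,0,0,85],[3,1,149,0,0,0,85],[3,1,149,0,0,0,85],[3,1,149,0,0,0,85]])

```text
time: 35.6
tool_pos: [0.3752, -0.3154, 0.0725]
ee_rot: [3.137, 0.006, 1.618]
force: [-0.0, -0.0, -0.2]
grip_width: 0.998
```

Emit:
move_arm(steps=[[0,0,0,0,0,0,50],[0,0,0,0,0,0,50],[0,0,0,0,0,0,50],[0,0,0,0,0,0,50],[0,0,0,0,0,0,50],[0,0,0,0,0,0,50]])

```text
time: 36.35
tool_pos: [0.376, -0.316, 0.0742]
ee_rot: [3.136, 0.007, 1.618]
force: [0.3, 2.5, 6.5]
grip_width: 0.698
```

```bash
python3 -c "
from h import *
go([.487,.0114,.22])"
```

```text
t 36.35 pos [ 0.376  -0.316   0.0742] rpy [3.136 0.007 1.618] grip 59.6 -> [ 320.8  127.1 -147.3] [ 0.3  0.4 -0.1]
```

Emit:
move_arm(steps=[[0,0,-45,0,0,0,50],[0,0,-100,0,0,0,50],[0,0,-147,0,0,0,50],[55,22,-147,0,0,0,50],[110,44,-147,0,0,0,50],[165,66,-147,0,0,0,50],[220,88,-147,0,0,0,50],[270,108,-147,0,0,0,50]])

```text
time: 37.35
tool_pos: [0.4703, -0.0383, 0.2198]
ee_rot: [3.135, 0.007, 1.618]
force: [1.1, -0.8, -1.4]
grip_width: 0.692
```

```bash
python3 -c "
from h import *
go([.488,.0114,.0765])"
```

```text
t 37.35 pos [ 0.4703 -0.0383  0.2198] rpy [3.135 0.007 1.618] grip 59.1 -> [ 49.9  19.1 143.1] [ 0.4  0.4 -0.1]
```

Emit:
move_arm(steps=[[45,17,0,0,0,0,50],[50,19,0,0,0,0,50],[50,19,15,0,0,0,50],[50,19,60,0,0,0,50],[50,19,105,0,0,0,50],[50,19,132,0,0,0,50],[50,19,141,0,0,0,50],[50,19,142,0,0,0,50]])

```text
time: 38.35
tool_pos: [0.488, 0.0105, 0.0775]
ee_rot: [3.135, 0.007, 1.616]
force: [0.3, 0.1, -2.7]
grip_width: 0.699
```

```bash
python3 -c "
from h import *
go([.488,.0114,.0762])"
```

```text
t 38.35 pos [0.488  0.0105 0.0775] rpy [3.135 0.007 1.616] grip 59.7 -> [0.9 0.1 1.3] [ 0.4  0.4 -0.2]
```

Emit:
move_arm(steps=[[1,0,1.5,0,0,0,50],[1,0,1.5,0,0,0,50],[1,0,1.5,0,0,0,80],[1,0,1.5,0,0,0,80],[1,0,1.5,0,0,0,80],[1,0,-40,0,0,0,80],[1,0,-95,0,0,0,80],[1,0,-150,0,0,0,80]])

```text
time: 39.35
tool_pos: [0.4866, 0.0127, 0.229]
ee_rot: [3.136, 0.007, 1.616]
force: [0.1, -0.5, -0.1]
grip_width: 0.939
```

Emit:
move_arm(steps=[[-55,0,-20,0,0,0,80],[-110,0,-20,0,0,0,80],[-165,0,-20,0,0,0,80],[-220,0,-20,0,0,0,80],[-275,0,-20,0,0,0,80],[-320,0,-20,0,0,0,80],[-320,0,-20,0,0,0,80]])

```text
time: 40.22
tool_pos: [0.5006, -0.3097, 0.2512]
ee_rot: [3.136, 0.008, 1.612]
force: [-0.0, 1.2, -0.1]
grip_width: 0.939
```

```bash
python3 - <<'E'
from h import *
a=cams.get_image("top")[:,:,::-1]; b=cams.get_image("side")[:,:,::-1]; o=cv2.imread("pics/top0.png")
cv2.imwrite("pics/t4.png",a); cv2.imwrite("pics/s4.png",b)
f=lambda x:cv2.resize(x,None,fx=3,fy=3,interpolation=cv2.INTER_CUBIC)
cv2.imwrite("pics/cmp4.png",np.hstack([f(o[170:270,190:300]),f(a[170:270,190:300])]))
m=cams.camera_model("top")
def pts(im):
    d=cv2.cvtColor(im.copy(),cv2.COLOR_BGR2HSV).astype(int); out={}
    S,V=d[...,1],d[...,2]
    for n,(x0,y0,x1,y1),k,z in (("jar",(208,190,234,218),(S<60)&(V>130),.098),("can",(256,188,286,218),(V<75),.106)):
        q=np.zeros(k.shape,np.uint8); q[y0:y1,x0:x1]=k[y0:y1,x0:x1]
        c=max(cv2.findContours(q,0,1)[0],key=cv2.contourArea); M=cv2.moments(c)
        out[n]=onz(m,(M["m10"]/M["m00"],M["m01"]/M["m00"]),z)
    return out
print(pts(o)); print(pts(a))
E
```

```text
{'jar': array([0.5487, 0.0752, 0.098 ]), 'can': array([ 0.5529, -0.0493,  0.106 ])}
{'jar': array([0.5503, 0.073 , 0.098 ]), 'can': array([ 0.5539, -0.051 ,  0.106 ])}
```

View pics/cmp4.png

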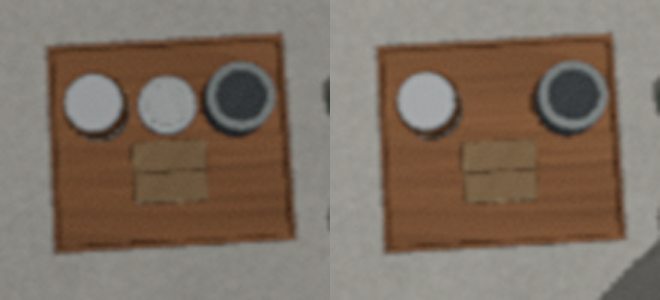

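View pics/s4.png

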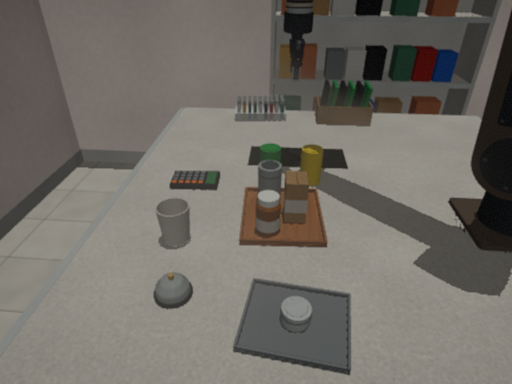

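The before/after crops agree within 1 px: jar (94,103)→(427-330,101), canister (240,96)→(571-330,97), and the carton at the same place and just as square. The tin is flat in the paytray (296,312), bystanders are unmoved and the arm is clear, so I hand it in.

```bash
python3 -c "
from workcell import env
print(env.sign_off())"
```

```text
the job is handed in; nothing more can be done
None
```

I moved the carton, canister and jar onto the mat and set the tin in the customer tray. I then returned the canister, jar and carton to their starting spots and handed the job in at about 40 s. The hand-in gave no verdict.

- **Returned positions:** in the final top view, the jar and canister measured about 2–3 mm from where they started. I compared the carton by eye only, in before/after crops; it sits within about 1 px (about 2.5 mm) and still square with the display tray.
- **Tin:** it lies flat in the customer tray, near the centre.
- **Bystanders and arm:** the cup, calculator and bell look unmoved by eye, and nothing was knocked over. The arm was parked clear above the mat.
- **Disagreement:** the tool drifted 1–3 mm upwards and ahead each time the fingers closed. I allowed for this when setting things down, and no check failed.

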